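# Wind up the musical mooncake tin

## Task

Wind up the musical mooncake tin: turn the butterfly key on its top clockwise (seen from above), in as many partial turns as it takes, until it is wound fully home against its stop, with the blue wing pointing at the blue mark on the tin. The key starts less than a sixth of a turn from fully run down, so the blue wing has to go round past the carrying bar before it gets there; leave the other things on the shelf where they are.

Things in the scene. Friction and masses are not known exactly. Their poses are not given: they have to be found in the camera images.
- tin: red square tin with clip-on lid, fixed to the shelf, 186 x 186 mm; origin at the centre of its underside, lid top 70 mm above it. Its -x side is the front with the brass clip, +x the back with the hinges
- bar (a point): middle of a fixed steel carrying bar, 8 mm thick, parallel to the tin's y axis, 36 mm behind (+x of) the key's axis, with a post at each end (y -82 and +82 mm). Its underside is 58 mm and its top 66 mm above the lid: the key's wings pass under it, fingers from above do not pass through it
- key_axis (a point): the point on the key's upright axis (over the tin's centre) at mid-height of the wings, 29 mm above the lid
- blue_wing (a point): centre of the key's blue wing, 33 mm from the axis. Two wings facing away from each other, one blue, one brass: upright discs 38 mm across, 8 mm thick, centred 33 mm either side of the axis (104 mm over both), standing 10 to 48 mm above the lid on a 16 mm shaft
- mark (a point): the small blue mark on the lid, 73 mm from the axis towards the tin's front (-x)
- key (a joint): turn of the key in rad, growing clockwise from above: 0 run down, 5.6 at its stop, fully wound. At value q the blue wing lies (5.6 - q) rad counterclockwise (from above) of the direction to the blue mark. A spring resists (up to about 7 N on a wing, 40 mm from the axis); a catch's friction holds the key where it is let go
- cup_low: lower of two stacked tea cups, blue ceramic, upturned, 76 wide x 50 tall; origin centre of underside; bystander
- cup_top: upper, white ceramic tea cup standing upright on the lower one, 72 wide x 50 tall; bystander
- canister: steel tea canister with dark screw-top lid, 83 wide x 118 tall; origin centre of underside; bystander
- lantern: white round lantern folded flat, with a red disc on top, 156 wide x 28 tall; bystander
- jar: amber glass jar with red cap, 70 wide x 100 tall; bystander
- lifter: spatula lying flat, 200 long; bystander

How it is judged:
By the outcome, as a careful person would: the job done as asked, in the order asked, and still so for the second after the job is handed in, with the robot touching nothing.
It also fails if it takes over 56 s, if anything falls off the work surface, if the arm or the gripper's body presses on something with over 40 N, if the wrist force passes 120 N, or if a joint passes its speed limit or range.

## Robot

A 6-joint arm with a two-finger parallel gripper is mounted at the origin on the work surface. World frame = base frame: x ahead of the robot, y to its left, z up, the work surface at z = 0. Lengths are in mm, angles in rad, forces in N, time in s.
With the tool pointing down it reaches from about 200 to 875 mm from the base axis. Payload 3.4 kg.
Tool frame: the origin (TCP) lies on the centre line of the jaws, within the pads' length; the fingertips stand 14 mm ahead of it and the grasp point (between the pads) lies 5 mm behind it; z points along the fingers, y is the line along which they close (so a half turn about z gives the same grasp; the last joint's range is limited). The gripper opens to 94 mm and grips with 3 to 60 N. Pads are 16 mm wide; open, the fingers measure 119 mm over their backs; the gripper's body (75 mm by 177 mm) begins 78 mm behind the grasp point.
Start: joints at [1.001, 0.276, 1.505, -0, 1.361, -0.121], TCP at [249.505, 518.084, 219.493] pointing down, gripper open.
Joint ranges: [-2.89, 2.89], [-0.75, 2.08], [0.22, 2.7], [-1.18, 4.32], [0.11, 2.71], [-2.7, 2.7]. Speed limits (rad/s): [2.57, 2.57, 3.14, 3.14, 3.14, 3.14].

## Interface

Orientations are given as a 3x3 rotation matrix whose columns are the frame's x, y, z axes.
In Python, from plant import sensors, grab_frame, get_calibration, close_job gives the robot as it stands. The module is installed in compiled form; this text tells all that it offers.
- The arm moves only by the tool apply_moves, never from a script. Its argument "deltas" is a list of rows, each a list of 3 entries, a list of its own where there are three numbers: the shift along the tool's x, y, z normalised to -1 to 1, where 1 is 0.3 m, then the turn, a rotation vector about the tool's x, y, z normalised to -1 to 1, where 1 is 30 degrees, then the closure, from -1 (fully open) to 1 (shut). In form: [[[tx, ty, tz], [rx, ry, rz], fingers], ...]. A call has exactly 10 rows; each row is the pose to reach, as a shift and turn from the pose commanded when the call began, along the tool's axes at that moment; what a row does not reach only later rows make up. A row lasts 1/8 s, in which the tool goes at most 62.5 mm and 10.7 degrees, less where a joint would pass 70% of its speed; a pose out of reach is approached as far as the arm can. A call with a number of a shift or a turn outside -1 to 1 is refused whole. A call with a gripper value outside its range is refused whole. The fingers move at their own pace and stop on an object; "force" is the grip in N (left out, the last holds). Time passes only in rows, so rows that repeat a pose let the fingers close, or fill a call up. It gives the time, the measured TCP pose, the force, the opening and the grip force at its end, in the units of the state.
- sensors.observe(): the state, without advancing time (a new reading comes with each control period).
- grab_frame(name): name is "scene" or "top"; returns the picture (384x512x3 uint8, red, green, blue); there is no depth.
- get_calibration(name): a dict with "mtx" (3x3 intrinsics, pixels), "view" (4x4, takes a point from world to camera coordinates). Camera axes: x right, y down, z forward; pixel columns grow to the right and rows downward; lengths in mm; the calibration is good to about 2 mm. A picture is of the moment at which its call begins. get_calibration takes no time and is no camera call.
- close_job(): hands the job in; it is judged then, once.
The state is a dict: "time_s": time; "joint_positions": joint angles; "joint_velocities": joint speeds; "tau": joint torques, N m; "tool_pos": TCP position; "tool_rot": TCP orientation; "ft_force": force on the tool from outside, world axes, zero at the start; "moment": the same for the moment, N m; "gripper_width": opening from 0.0 (shut) to 1.0 (fully open); "grasp_force": force on a finger pad.
Only numpy, scipy, OpenCV 4.12 (cv2) and the standard library are available. Lean on these libraries where they do the work, as an engineer would, in place of code of your own. Each camera call takes 0.05 s, during which the arm holds its last target. There are 200 camera calls.

## Working session

There is one attempt and no reset: what is moved stays moved. The work goes in short steps, Python scripts to look and compute and a tool call to move; the robot and the scene stay as the last step left them, time stands still between calls to the robot, and variables do not carry over. Pictures are saved under pics/ and viewed, at most 10 in all, crops included, and the job is handed in when it is done.

Besides the shell and the picture viewer there is one more tool, called after "Request:" as name(argument=value, ...), one argument or row to a line, values as JSON. apply_moves: Moves the arm, as the interface text tells. Scaled input: -1 to 1 covers 0.3 m each way for a shift and 30 degrees each way for a turn. Its arguments: {"type":"object","properties":{"deltas":{"type":"array","items":{"type":"array"}},"force":{"type":"number"}},"required":["deltas"]}

```bash
mkdir -p pics; python3 - <<'E'
from plant import *
import cv2,numpy as np
for n in("scene","top"):
    f=grab_frame(n);cv2.imwrite(f"pics/{n}0.png",cv2.cvtColor(f,cv2.COLOR_RGB2BGR))
    c=get_calibration(n);print(n,np.round(c["mtx"],1).tolist(),np.round(c["view"],3).tolist())
s=sensors.observe();print(s["time_s"],np.round(s["tool_rot"],3).tolist())
E
```

```text
scene [[367.6, 0.0, 250.0], [0.0, 367.6, 191.5], [0.0, 0.0, 1.0]] [[0.71, 0.704, -0.009, -312.522], [0.375, -0.389, -0.841, -95.628], [-0.596, 0.594, -0.541, 1322.872], [0.0, 0.0, 0.0, 1.0]]
top [[364.4, 0.0, 258.6], [0.0, 364.4, 192.2], [0.0, 0.0, 1.0]] [[0.01, -1.0, 0.003, -7.676], [-0.992, -0.01, -0.123, 447.152], [0.123, -0.001, -0.992, 1129.265], [0.0, 0.0, 0.0, 1.0]]
0.1 [[-0.901, 0.434, -0.001], [0.434, 0.901, -0.001], [0.0, -0.002, -1.0]]
```

View pics/scene0.png

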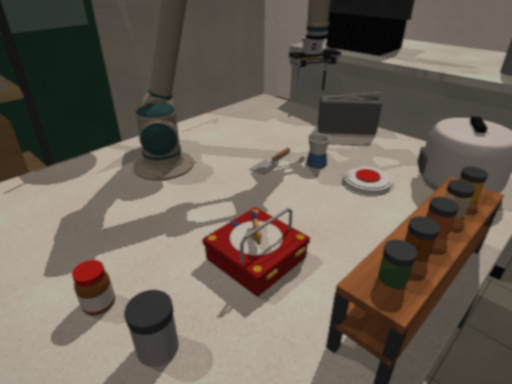

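View pics/top0.png

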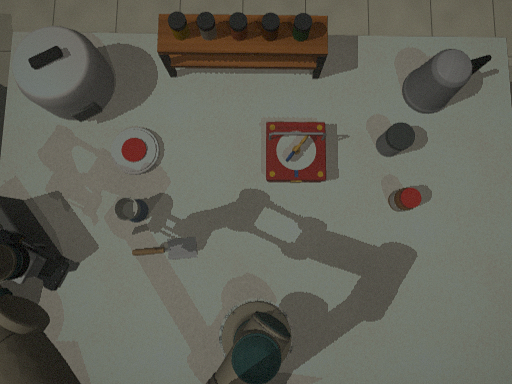

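The scene view shows the tin at about (256,248). In the top view it's at about (296,152), with the key diagonal and its blue wing lower left at about (290,157). The bar is behind at row 134 and the mark is at about (296,174). Next I'll measure these.

```bash
cat > h.py <<'E'
import numpy as np,cv2
from plant import *
def ray(n,uv,z):
    c=get_calibration(n);V=np.array(c["view"]);R=V[:3,:3];o=-R.T@V[:3,3]
    d=R.T@np.linalg.inv(c["mtx"])@[*uv,1];return o+d*(z-o[2])/d[2]
def blobs(f,x0,y0,x1,y1,lo,hi,mn=3):
    h=cv2.cvtColor(f[y0:y1,x0:x1],cv2.COLOR_RGB2HSV);m=cv2.inRange(h,lo,hi)
    n,l,s,c=cv2.connectedComponentsWithStats(m)
    return m,[(s[i,4],c[i]+[x0,y0]) for i in range(1,n) if s[i,4]>=mn]
E
python3 - <<'E'
from h import *
f=cv2.cvtColor(cv2.imread("pics/top0.png"),cv2.COLOR_BGR2RGB)
h=cv2.cvtColor(f,cv2.COLOR_RGB2HSV)[105:200,250:345]
m=cv2.inRange(h,(0,150,60),(8,255,255))|cv2.inRange(h,(172,150,60),(180,255,255))
p=cv2.findNonZero(m);r=cv2.minAreaRect(p);print(r)
b=cv2.boxPoints(r)+[250,105]
for q in b: print(q,ray("top",q,70).round(1))
print(ray("top",b.mean(0),70).round(1))
for a,c in blobs(f,250,105,345,200,(95,80,40),(130,255,255))[1]: print("blue",a,c,ray("top",c,70).round(),ray("top",c,99).round(),ray("top",c,118).round())
for a,c in blobs(f,250,105,345,200,(12,120,60),(32,255,255))[1]: print("brass",a,c,ray("top",c,70).round(),ray("top",c,99).round())
a=cv2.resize(f[115:190,255:355],None,fx=6,fy=6,interpolation=2)[...,::-1]
g=cv2.cvtColor(cv2.imread("pics/scene0.png"),cv2.COLOR_BGR2RGB)
cv2.imwrite("pics/c.png",np.hstack([a[:,:380],cv2.resize(g[200:290,190:274+46],None,fx=3.2,fy=5,interpolation=2)[...,::-1]])[:,:800])
for n in((134,152),(127,209),(401,137),(408,199)): print(n,ray("top",n,80).round())
E
```

```text
((45.499996185302734, 45.49999237060547), (58.99999237060547, 56.99999237060547), -0.0)
[266.         178.99998474] [483.  -25.7  70. ]
[266.         121.99999619] [663.7 -24.4  70. ]
[324.99999237 122.        ] [ 665.7 -209.3   70. ]
[324.99999237 178.99998474] [ 484.8 -207.    70. ]
[ 573.4 -116.5   70. ]
blue 27 [289.66666667 155.85185185] [556. -98.  70.] [550. -96.  99.] [545. -94. 118.]
blue 20 [296.   173.15] [ 502. -118.   70.] [ 497. -115.   99.] [ 494. -113.  118.]
brass 27 [271.88888889 126.51851852] [649. -43.  70.] [640. -42.  99.]
brass 27 [319.18518519 126.92592593] [ 650. -191.   70.] [ 641. -186.   99.]
brass 71 [299.09859155 144.91549296] [ 591. -128.   70.] [ 584. -124.   99.]
brass 28 [271.82142857 173.42857143] [501. -43.  70.] [495. -42.  99.]
brass 26 [320.  173.5] [ 502. -192.   70.] [ 497. -187.   99.]
brass 24 [295.5 180.5] [ 479. -116.   70.] [ 475. -113.   99.]
(134, 152) [561. 380.  80.]
(127, 209) [386. 392.  80.]
(401, 137) [ 617. -442.   80.]
(408, 199) [ 424. -456.   80.]
```

View pics/c.png

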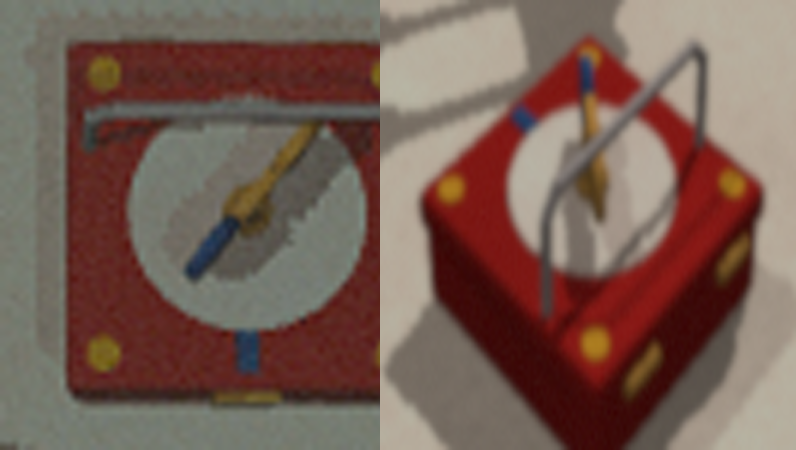

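The tin's axis is near (575,-117) with yaw about 0, and the blue wing points at about 140° (q near 0). I'll use the half-closed fingers as a fork that spins about the key axis. At a 28 mm opening the fork's outer radius is under 28 mm, so it stays inside the bar.

Request:
apply_moves(
  deltas=[
    [[-0.12, -0.09, 0], [0, 0, 0.12], 0.4],
    [[-0.24, -0.18, 0], [0, 0, 0.25], 0.4],
    [[-0.36, -0.27, 0], [0, 0, 0.37], 0.4],
    [[-0.48, -0.36, 0], [0, 0, 0.5], 0.4],
    [[-0.6, -0.45, 0], [0, 0, 0.62], 0.4],
    [[-0.72, -0.54, 0], [0, 0, 0.75], 0.4],
    [[-0.84, -0.63, 0], [0, 0, 0.87], 0.4],
    [[-0.96, -0.72, 0], [0, 0, 1], 0.4],
    [[-0.96, -0.72, 0], [0, 0, 1], 0.4],
    [[-0.96, -0.72, 0], [0, 0, 1], 0.4],
  ],
  force=20,
)

```text
time_s: 1.35
tool_pos: [414.8, 198.8, 219.2]
tool_rot: [[-0.563, 0.826, -0.001], [0.826, 0.563, 0.001], [0.001, -0.0, -1.0]]
ft_force: [-1.1, 0.7, -0.3]
gripper_width: 0.301
grasp_force: 0.0
```

```bash
cat >> h.py <<'E'
def st(target=None):
    s=sensors.observe();R=np.array(s["tool_rot"]);p=np.array(s["tool_pos"])
    print("t",s["time_s"],"p",p.round(1),"phi",round(np.degrees(np.arctan2(R[1,1],R[0,1])),1),"q",np.round(s["joint_positions"],2),"w",round(s["gripper_width"]*94,1),"F",np.round(s["ft_force"],1),"M",np.round(s["moment"],2),"z",R[:,2].round(3))
    if target is not None: print("delta",(R.T@(np.array(target)-p)/300).round(3))
E
python3 -c "from h import *;st([575,-117,150])"
```

```text
t 1.35 p [414.8 198.8 219.2] phi 34.3 q [ 0.29  0.1   1.73  0.    1.31 -0.3 ] w 28.3 F [-1.1  0.7 -0.3] M [-0.02  0.01  0.02] z [-0.001  0.001 -1.   ]
delta [-1.171 -0.151  0.23 ]
```

Request:
apply_moves(
  deltas=[
    [[-0.12, -0.02, 0], [0, 0, 0], 0.4],
    [[-0.25, -0.04, 0], [0, 0, 0], 0.4],
    [[-0.37, -0.06, 0], [0, 0, 0], 0.4],
    [[-0.5, -0.08, 0], [0, 0, 0], 0.4],
    [[-0.62, -0.1, 0], [0, 0, 0], 0.4],
    [[-0.75, -0.12, 0], [0, 0, 0], 0.4],
    [[-0.87, -0.14, 0], [0, 0, 0], 0.4],
    [[-1.0, -0.15, 0], [0, 0, 0], 0.4],
    [[-1.0, -0.15, 0], [0, 0, 0], 0.4],
    [[-1.0, -0.15, 0], [0, 0, 0], 0.4],
  ],
)

```text
time_s: 2.6
tool_pos: [546.6, -73.0, 219.1]
tool_rot: [[-0.565, 0.825, -0.001], [0.825, 0.565, 0.001], [0.002, -0.0, -1.0]]
ft_force: [0.2, 0.4, 0.7]
gripper_width: 0.296
grasp_force: 0.0
```

Request:
apply_moves(
  deltas=[
    [[-0.03, 0, 0], [0, 0, 0], 0.4],
    [[-0.07, 0, 0], [0, 0, 0], 0.4],
    [[-0.11, 0, 0], [0, 0, 0], 0.4],
    [[-0.15, 0, 0], [0, 0, 0], 0.4],
    [[-0.17, 0, 0.03], [0, 0, 0], 0.4],
    [[-0.17, 0, 0.09], [0, 0, 0], 0.4],
    [[-0.17, 0, 0.15], [0, 0, 0], 0.4],
    [[-0.17, 0, 0.2], [0, 0, 0], 0.4],
    [[-0.17, 0, 0.23], [0, 0, 0], 0.4],
    [[-0.17, 0, 0.23], [0, 0, 0], 0.4],
  ],
)

```text
time_s: 3.85
tool_pos: [575.4, -116.7, 149.7]
tool_rot: [[-0.563, 0.826, -0.001], [0.826, 0.563, 0.001], [0.001, -0.001, -1.0]]
ft_force: [-0.5, -0.3, -0.3]
gripper_width: 0.303
grasp_force: 0.0
```

```bash
python3 -c "
from h import *
st([575,-117,98])
a=grab_frame('top');b=grab_frame('scene')
cv2.imwrite('pics/d.png',np.hstack([cv2.resize(x,None,fx=4,fy=4,interpolation=2) for x in(a[100:200,250:345],b[180:280,205:305])])[...,::-1])"
```

```text
t 3.85 p [ 575.4 -116.7  149.7] phi 34.3 q [-0.32  0.34  1.59  0.    1.21 -0.92] w 28.5 F [-0.5 -0.3 -0.3] M [-0.03  0.02 -0.03] z [-0.001  0.001 -1.   ]
delta [-0.    -0.002  0.172]
```

View pics/d.png

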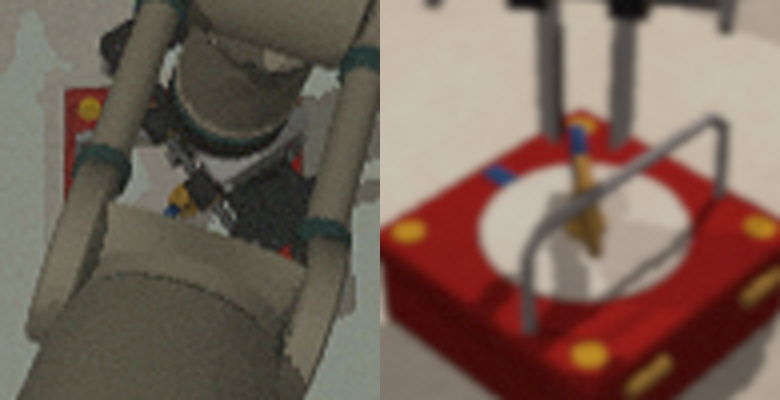

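The fork hovers centred over the key with its fingers either side of the wing plane (scene crop: fingers at columns 550 and 622, hub at 585). I'll lower it and watch the force.

Request:
apply_moves(
  deltas=[
    [[0, 0, 0.02], [0, 0, 0], 0.4],
    [[0, 0, 0.04], [0, 0, 0], 0.4],
    [[0, 0, 0.06], [0, 0, 0], 0.4],
    [[0, 0, 0.08], [0, 0, 0], 0.4],
    [[0, 0, 0.1], [0, 0, 0], 0.4],
    [[0, 0, 0.12], [0, 0, 0], 0.4],
    [[0, 0, 0.14], [0, 0, 0], 0.4],
    [[0, 0, 0.16], [0, 0, 0], 0.4],
    [[0, 0, 0.17], [0, 0, 0], 0.4],
    [[0, 0, 0.17], [0, 0, 0], 0.4],
  ],
)

```text
time_s: 5.2
tool_pos: [575.7, -116.8, 99.2]
tool_rot: [[-0.563, 0.826, -0.0], [0.826, 0.563, 0.0], [0.0, -0.0, -1.0]]
ft_force: [-0.0, 1.1, 0.2]
gripper_width: 0.299
grasp_force: 0.0
```

Request:
apply_moves(
  deltas=[
    [[0, 0, 0], [0, 0, 0.1], 0.4],
    [[0, 0, 0], [0, 0, 0.2], 0.4],
    [[0, 0, 0], [0, 0, 0.3], 0.4],
    [[0, 0, 0], [0, 0, 0.4], 0.4],
    [[0, 0, 0], [0, 0, 0.5], 0.4],
    [[0, 0, 0], [0, 0, 0.6], 0.4],
    [[0, 0, 0], [0, 0, 0.7], 0.4],
    [[0, 0, 0], [0, 0, 0.8], 0.4],
    [[0, 0, 0], [0, 0, 0.9], 0.4],
    [[0, 0, 0], [0, 0, 1], 0.4],
  ],
)

```text
time_s: 6.45
tool_pos: [575.8, -117.6, 99.8]
tool_rot: [[-0.074, 0.997, 0.0], [0.997, 0.074, -0.002], [-0.002, -0.0, -1.0]]
ft_force: [-0.9, -2.3, 0.2]
gripper_width: 0.298
grasp_force: 2.3
```

```bash
python3 -c "
from h import *
st([575,-117,98])"
```

```text
t 6.45 p [ 575.8 -117.6   99.8] phi 4.2 q [-0.32  0.38  1.66 -0.    1.1  -0.39] w 28.0 F [-0.9 -2.3  0.2] M [-0.38  0.23  0.07] z [ 0.    -0.002 -1.   ]
delta [ 0.002 -0.002  0.006]
```

Request:
apply_moves(
  deltas=[
    [[0, 0, 0], [0, 0, 0.1], 0.4],
    [[0, 0, 0], [0, 0, 0.2], 0.4],
    [[0, 0, 0], [0, 0, 0.3], 0.4],
    [[0, 0, 0], [0, 0, 0.4], 0.4],
    [[0, 0, 0], [0, 0, 0.5], 0.4],
    [[0, 0, 0], [0, 0, 0.6], 0.4],
    [[0, 0, 0], [0, 0, 0.7], 0.4],
    [[0, 0, 0], [0, 0, 0.8], 0.4],
    [[0, 0, 0], [0, 0, 0.9], 0.4],
    [[0, 0, 0], [0, 0, 1], 0.4],
  ],
  force=50,
)

```text
time_s: 7.7
tool_pos: [575.2, -118.0, 99.8]
tool_rot: [[0.434, 0.901, -0.001], [0.901, -0.434, -0.002], [-0.003, -0.0, -1.0]]
ft_force: [-1.8, -3.2, 1.0]
gripper_width: 0.304
grasp_force: 5.4
```

```bash
python3 -c "
from h import *
st([575.5,-117,98])
b=grab_frame('scene')
cv2.imwrite('pics/e.png',cv2.resize(b[160:280,195:315],None,fx=4,fy=4,interpolation=2)[...,::-1])"
```

```text
t 7.7 p [ 575.2 -118.    99.8] phi -25.7 q [-0.32  0.38  1.66 -0.    1.1   0.13] w 28.5 F [-1.8 -3.2  1. ] M [-0.54  0.47  0.2 ] z [-0.001 -0.002 -1.   ]
delta [ 0.004 -0.     0.006]
```

View pics/e.png

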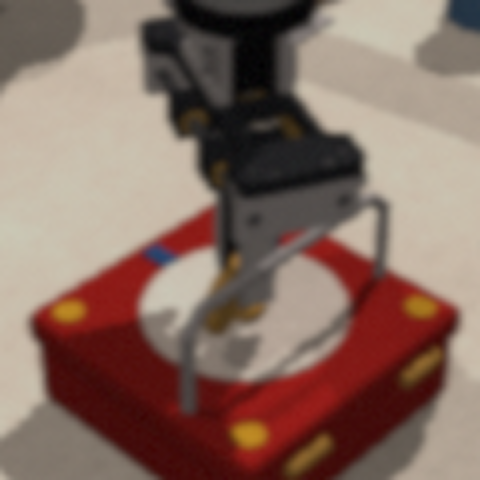

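The key turns with the fork and the fork clears the bar: the forces are small and the opening holds at 28 mm. I'll keep turning.

Request:
apply_moves(
  deltas=[
    [[0, 0, 0], [0, 0, 0.1], 0.4],
    [[0, 0, 0], [0, 0, 0.2], 0.4],
    [[0, 0, 0], [0, 0, 0.3], 0.4],
    [[0, 0, 0], [0, 0, 0.4], 0.4],
    [[0, 0, 0], [0, 0, 0.5], 0.4],
    [[0, 0, 0], [0, 0, 0.6], 0.4],
    [[0, 0, 0], [0, 0, 0.7], 0.4],
    [[0, 0, 0], [0, 0, 0.8], 0.4],
    [[0, 0, 0], [0, 0, 0.9], 0.4],
    [[0, 0, 0], [0, 0, 1], 0.4],
  ],
)

```text
time_s: 9.0
tool_pos: [574.4, -118.1, 99.8]
tool_rot: [[0.826, 0.564, -0.003], [0.564, -0.826, -0.002], [-0.004, 0.0, -1.0]]
ft_force: [-3.8, -2.4, 2.1]
gripper_width: 0.3
grasp_force: 5.6
```

```bash
python3 -c "
from h import *
st([575.5,-117,98])"
```

```text
t 9.0 p [ 574.4 -118.1   99.8] phi -55.7 q [-0.32  0.38  1.66 -0.    1.1   0.65] w 28.2 F [-3.8 -2.4  2.1] M [-0.65  0.74  0.14] z [-0.003 -0.002 -1.   ]
delta [ 0.005 -0.001  0.006]
```

Request:
apply_moves(
  deltas=[
    [[0, 0, 0], [0, 0, 0.1], 0.4],
    [[0, 0, 0], [0, 0, 0.2], 0.4],
    [[0, 0, 0], [0, 0, 0.3], 0.4],
    [[0, 0, 0], [0, 0, 0.4], 0.4],
    [[0, 0, 0], [0, 0, 0.5], 0.4],
    [[0, 0, 0], [0, 0, 0.6], 0.4],
    [[0, 0, 0], [0, 0, 0.7], 0.4],
    [[0, 0, 0], [0, 0, 0.8], 0.4],
    [[0, 0, 0], [0, 0, 0.9], 0.4],
    [[0, 0, 0], [0, 0, 1], 0.4],
  ],
)

```text
time_s: 10.25
tool_pos: [573.7, -117.8, 99.7]
tool_rot: [[0.997, 0.075, -0.004], [0.075, -0.997, -0.002], [-0.004, 0.001, -1.0]]
ft_force: [-4.3, -3.8, 3.2]
gripper_width: 0.3
grasp_force: 5.8
```

Request:
apply_moves(
  deltas=[
    [[0, 0, 0], [0, 0, 0.1], 0.4],
    [[0, 0, 0], [0, 0, 0.2], 0.4],
    [[0, 0, 0], [0, 0, 0.3], 0.4],
    [[0, 0, 0], [0, 0, 0.4], 0.4],
    [[0, 0, 0], [0, 0, 0.5], 0.4],
    [[0, 0, 0], [0, 0, 0.6], 0.4],
    [[0, 0, 0], [0, 0, 0.7], 0.4],
    [[0, 0, 0], [0, 0, 0.8], 0.4],
    [[0, 0, 0], [0, 0, 0.9], 0.4],
    [[0, 0, 0], [0, 0, 1], 0.4],
  ],
)

```text
time_s: 11.5
tool_pos: [573.3, -117.2, 99.7]
tool_rot: [[0.901, -0.434, -0.005], [-0.434, -0.901, -0.001], [-0.004, 0.003, -1.0]]
ft_force: [-5.2, -2.5, 3.7]
gripper_width: 0.303
grasp_force: 6.1
```

```bash
python3 -c "
from h import *
st([575.5,-117,98])"
```

```text
t 11.5 p [ 573.3 -117.2   99.7] phi -115.7 q [-0.32  0.38  1.66 -0.    1.1   1.7 ] w 28.4 F [-5.2 -2.5  3.7] M [-0.24  1.12  0.18] z [-0.005 -0.001 -1.   ]
delta [ 0.006 -0.004  0.006]
```

Request:
apply_moves(
  deltas=[
    [[0, 0, 0], [0, 0, 0.1], 0.4],
    [[0, 0, 0], [0, 0, 0.2], 0.4],
    [[0, 0, 0], [0, 0, 0.3], 0.4],
    [[0, 0, 0], [0, 0, 0.4], 0.4],
    [[0, 0, 0], [0, 0, 0.5], 0.4],
    [[0, 0, 0], [0, 0, 0.6], 0.4],
    [[0, 0, 0], [0, 0, 0.7], 0.4],
    [[0, 0, 0], [0, 0, 0.8], 0.4],
    [[0, 0, 0], [0, 0, 0.9], 0.4],
    [[0, 0, 0], [0, 0, 1], 0.4],
  ],
)

```text
time_s: 12.75
tool_pos: [573.2, -116.5, 99.7]
tool_rot: [[0.563, -0.826, -0.005], [-0.826, -0.563, 0.001], [-0.003, 0.004, -1.0]]
ft_force: [-6.7, -0.7, 6.0]
gripper_width: 0.303
grasp_force: 6.4
```

```bash
python3 -c "
from h import *
st([575.5,-117,98])"
```

```text
t 12.75 p [ 573.2 -116.5   99.7] phi -145.7 q [-0.32  0.38  1.66 -0.    1.1   2.22] w 28.5 F [-6.7 -0.7  6. ] M [0.02 1.15 0.21] z [-0.005  0.001 -1.   ]
delta [ 0.006 -0.005  0.005]
```

Request:
apply_moves(
  deltas=[
    [[0, 0, 0], [0, 0, 0.12], 0.4],
    [[0, 0, 0], [0, 0, 0.24], 0.4],
    [[0, 0, 0], [0, 0, 0.36], 0.4],
    [[0, 0, 0], [0, 0, 0.48], 0.4],
    [[0, 0, 0], [0, 0, 0.6], 0.4],
    [[0, 0, 0], [0, 0, 0.6], 0.4],
    [[0, 0, 0], [0, 0, 0.45], 0.4],
    [[0, 0, 0], [0, 0, 0.3], 0.4],
    [[0, 0, 0], [0, 0, 0.15], 0.4],
    [[0, 0, 0], [0, 0, 0], 0.4],
  ],
)

```text
time_s: 14.0
tool_pos: [576.4, -116.7, 99.7]
tool_rot: [[0.566, -0.824, 0.001], [-0.824, -0.566, 0.0], [0.001, -0.001, -1.0]]
ft_force: [-0.2, 0.5, 0.2]
gripper_width: 0.297
grasp_force: 0.0
```

Request:
apply_moves(
  deltas=[
    [[0, 0, -0.04], [0, 0, 0], 0.4],
    [[0, 0, -0.08], [0, 0, 0], 0.4],
    [[0, 0, -0.13], [0, 0, 0], 0.4],
    [[0, 0, -0.18], [0, 0, 0], 0.4],
    [[0, 0, -0.18], [0, 0, 0], 0.4],
    [[0, 0, -0.18], [0, 0, -0.2], 0.4],
    [[0, 0, -0.18], [0, 0, -0.4], 0.4],
    [[0, 0, -0.18], [0, 0, -0.6], 0.4],
    [[0, 0, -0.18], [0, 0, -0.8], 0.4],
    [[0, 0, -0.18], [0, 0, -1], 0.4],
  ],
)

```text
time_s: 15.25
tool_pos: [575.4, -116.7, 152.9]
tool_rot: [[0.902, -0.431, -0.001], [-0.431, -0.902, 0.0], [-0.001, 0.0, -1.0]]
ft_force: [-0.2, 0.3, 0.0]
gripper_width: 0.299
grasp_force: 0.0
```

```bash
python3 -c "
from h import *
st([575.5,-117,98])
b=grab_frame('scene')
cv2.imwrite('pics/f.png',cv2.resize(b[160:280,195:315],None,fx=4,fy=4,interpolation=2)[...,::-1])"
```

```text
t 15.25 p [ 575.4 -116.7  152.9] phi -115.5 q [-0.32  0.34  1.58  0.    1.22  1.7 ] w 28.1 F [-0.2  0.3  0. ] M [ 0.04  0.16 -0.  ] z [-0.001  0.    -1.   ]
delta [0.001 0.001 0.183]
```

View pics/f.png

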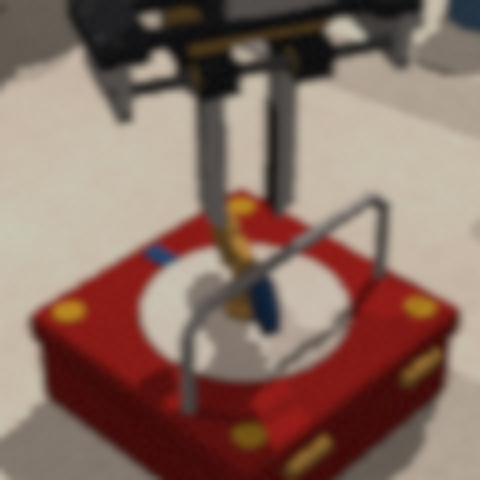

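The key is past the bar with the blue wing at about crop (265,305), so the first partial turn held. I'll measure its angle from that frame and carry on with the free return.

```bash
python3 -c "
from h import *
for uv in((265,305),(270,325),(262,290),(232,240)):
    p=ray('scene',(195+uv[0]/4,160+uv[1]/4),99);d=p[:2]-[575.5,-117];print(p.round(),np.hypot(*d).round(),np.degrees(np.arctan2(d[1],d[0])).round())"
```

```text
[ 608. -132.   99.] 36.0 -25.0
[ 622. -143.   99.] 53.0 -29.0
[ 598. -124.   99.] 23.0 -17.0
[ 552. -102.   99.] 27.0 147.0
```

Request:
apply_moves(
  deltas=[
    [[0, 0, 0], [0, 0, -0.12], 0.4],
    [[0, 0, 0], [0, 0, -0.24], 0.4],
    [[0, 0, 0], [0, 0, -0.36], 0.4],
    [[0, 0, 0], [0, 0, -0.48], 0.4],
    [[0, 0, 0], [0, 0, -0.6], 0.4],
    [[0, 0, 0], [0, 0, -0.72], 0.4],
    [[0, 0, 0], [0, 0, -0.84], 0.4],
    [[0, 0, 0], [0, 0, -1], 0.4],
    [[0, 0, 0], [0, 0, -1], 0.4],
    [[0, 0, 0], [0, 0, -1], 0.4],
  ],
)

```text
time_s: 16.55
tool_pos: [575.7, -116.8, 153.3]
tool_rot: [[0.997, 0.073, -0.0], [0.073, -0.997, 0.0], [-0.0, -0.0, -1.0]]
ft_force: [-0.1, 0.4, -0.4]
gripper_width: 0.299
grasp_force: 0.0
```

Request:
apply_moves(
  deltas=[
    [[0, 0, 0], [0, 0, -0.12], 0.4],
    [[0, 0, 0], [0, 0, -0.24], 0.4],
    [[0, 0, 0], [0, 0, -0.36], 0.4],
    [[0, 0, 0], [0, 0, -0.48], 0.4],
    [[0, 0, 0], [0, 0, -0.6], 0.4],
    [[0, 0, 0], [0, 0, -0.72], 0.4],
    [[0, 0, 0], [0, 0, -0.84], 0.4],
    [[0, 0, 0], [0, 0, -1], 0.4],
    [[0, 0, 0], [0, 0, -1], 0.4],
    [[0, 0, 0], [0, 0, -1], 0.4],
  ],
)

```text
time_s: 17.8
tool_pos: [575.8, -116.8, 153.4]
tool_rot: [[0.827, 0.562, -0.0], [0.562, -0.827, 0.0], [0.0, -0.0, -1.0]]
ft_force: [-0.9, 0.0, -0.3]
gripper_width: 0.3
grasp_force: 0.0
```

Request:
apply_moves(
  deltas=[
    [[0, 0, 0], [0, 0, -0.12], 0.4],
    [[0, 0, 0], [0, 0, -0.24], 0.4],
    [[0, 0, 0], [0, 0, -0.36], 0.4],
    [[0, 0, 0], [0, 0, -0.48], 0.4],
    [[0, 0, 0], [0, 0, -0.6], 0.4],
    [[0, 0, 0], [0, 0, -0.72], 0.4],
    [[0, 0, 0], [0, 0, -0.84], 0.4],
    [[0, 0, 0], [0, 0, -1], 0.4],
    [[0, 0, 0], [0, 0, -1], 0.4],
    [[0, 0, 0], [0, 0, -1], 0.4],
  ],
)

```text
time_s: 19.05
tool_pos: [575.8, -116.8, 153.5]
tool_rot: [[0.435, 0.9, 0.0], [0.9, -0.435, 0.0], [0.0, 0.0, -1.0]]
ft_force: [0.2, 0.7, -0.2]
gripper_width: 0.301
grasp_force: 0.0
```

Request:
apply_moves(
  deltas=[
    [[0, 0, 0], [0, 0, -0.12], 0.4],
    [[0, 0, 0], [0, 0, -0.24], 0.4],
    [[0, 0, 0], [0, 0, -0.36], 0.4],
    [[0, 0, 0], [0, 0, -0.48], 0.4],
    [[0, 0, 0], [0, 0, -0.6], 0.4],
    [[0, 0, 0], [0, 0, -0.72], 0.4],
    [[0, 0, 0], [0, 0, -0.84], 0.4],
    [[0, 0, 0], [0, 0, -1], 0.4],
    [[0, 0, 0], [0, 0, -1], 0.4],
    [[0, 0, 0], [0, 0, -1], 0.4],
  ],
)

```text
time_s: 20.3
tool_pos: [575.8, -116.8, 153.5]
tool_rot: [[-0.073, 0.997, 0.0], [0.997, 0.073, 0.0], [0.0, 0.0, -1.0]]
ft_force: [0.1, 0.4, 0.2]
gripper_width: 0.298
grasp_force: 0.0
```

Request:
apply_moves(
  deltas=[
    [[0, 0, 0], [0, 0, -0.12], 0.4],
    [[0, 0, 0], [0, 0, -0.24], 0.4],
    [[0, 0, 0], [0, 0, -0.36], 0.4],
    [[0, 0, 0], [0, 0, -0.48], 0.4],
    [[0, 0, 0], [0, 0, -0.6], 0.4],
    [[0, 0, 0], [0, 0, -0.72], 0.4],
    [[0, 0, 0], [0, 0, -0.84], 0.4],
    [[0, 0, 0], [0, 0, -1], 0.4],
    [[0, 0, 0], [0, 0, -1], 0.4],
    [[0, 0, 0], [0, 0, -1], 0.4],
  ],
)

```text
time_s: 21.55
tool_pos: [575.8, -116.8, 153.5]
tool_rot: [[-0.562, 0.827, 0.0], [0.827, 0.562, 0.0], [0.0, 0.0, -1.0]]
ft_force: [0.6, 0.0, 1.1]
gripper_width: 0.3
grasp_force: 0.0
```

The blue wing is at about -27° (q≈2.9). I'll re-enter with the fork at 34°, which clears the wings, and drive the second part.

Request:
apply_moves(
  deltas=[
    [[0, 0, 0.02], [0, 0, 0], 0.4],
    [[0, 0, 0.04], [0, 0, 0], 0.4],
    [[0, 0, 0.06], [0, 0, 0], 0.4],
    [[0, 0, 0.08], [0, 0, 0], 0.4],
    [[0, 0, 0.1], [0, 0, 0], 0.4],
    [[0, 0, 0.12], [0, 0, 0], 0.4],
    [[0, 0, 0.14], [0, 0, 0], 0.4],
    [[0, 0, 0.16], [0, 0, 0], 0.4],
    [[0, 0, 0.18], [0, 0, 0], 0.4],
    [[0, 0, 0.18], [0, 0, 0], 0.4],
  ],
)

```text
time_s: 22.8
tool_pos: [575.4, -116.7, 98.9]
tool_rot: [[-0.563, 0.826, -0.001], [0.826, 0.563, 0.0], [0.001, -0.001, -1.0]]
ft_force: [-0.6, 0.3, -1.1]
gripper_width: 0.301
grasp_force: 0.0
```

Request:
apply_moves(
  deltas=[
    [[0, 0, 0], [0, 0, 0.1], 0.4],
    [[0, 0, 0], [0, 0, 0.2], 0.4],
    [[0, 0, 0], [0, 0, 0.3], 0.4],
    [[0, 0, 0], [0, 0, 0.4], 0.4],
    [[0, 0, 0], [0, 0, 0.5], 0.4],
    [[0, 0, 0], [0, 0, 0.6], 0.4],
    [[0, 0, 0], [0, 0, 0.7], 0.4],
    [[0, 0, 0], [0, 0, 0.8], 0.4],
    [[0, 0, 0], [0, 0, 0.9], 0.4],
    [[0, 0, 0], [0, 0, 1], 0.4],
  ],
)

```text
time_s: 24.05
tool_pos: [575.8, -117.6, 99.7]
tool_rot: [[-0.074, 0.997, 0.0], [0.997, 0.074, -0.002], [-0.002, -0.0, -1.0]]
ft_force: [0.7, -1.3, -0.3]
gripper_width: 0.299
grasp_force: 6.4
```

```bash
python3 -c "
from h import *
st()"
```

```text
t 24.05 p [ 575.8 -117.6   99.7] phi 4.3 q [-0.32  0.38  1.66 -0.    1.1  -0.39] w 28.1 F [ 0.7 -1.3 -0.3] M [-0.3   0.15  0.25] z [ 0.    -0.002 -1.   ]
```

Engaged again. Four more 30° turns take the fork to -116°.

Request:
apply_moves(
  deltas=[
    [[0, 0, 0], [0, 0, 0.1], 0.4],
    [[0, 0, 0], [0, 0, 0.2], 0.4],
    [[0, 0, 0], [0, 0, 0.3], 0.4],
    [[0, 0, 0], [0, 0, 0.4], 0.4],
    [[0, 0, 0], [0, 0, 0.5], 0.4],
    [[0, 0, 0], [0, 0, 0.6], 0.4],
    [[0, 0, 0], [0, 0, 0.7], 0.4],
    [[0, 0, 0], [0, 0, 0.8], 0.4],
    [[0, 0, 0], [0, 0, 0.9], 0.4],
    [[0, 0, 0], [0, 0, 1], 0.4],
  ],
)

```text
time_s: 25.3
tool_pos: [575.2, -118.1, 99.7]
tool_rot: [[0.434, 0.901, -0.001], [0.901, -0.434, -0.002], [-0.003, -0.0, -1.0]]
ft_force: [-1.6, -2.1, 0.6]
gripper_width: 0.307
grasp_force: 6.6
```

Request:
apply_moves(
  deltas=[
    [[0, 0, 0], [0, 0, 0.1], 0.4],
    [[0, 0, 0], [0, 0, 0.2], 0.4],
    [[0, 0, 0], [0, 0, 0.3], 0.4],
    [[0, 0, 0], [0, 0, 0.4], 0.4],
    [[0, 0, 0], [0, 0, 0.5], 0.4],
    [[0, 0, 0], [0, 0, 0.6], 0.4],
    [[0, 0, 0], [0, 0, 0.7], 0.4],
    [[0, 0, 0], [0, 0, 0.8], 0.4],
    [[0, 0, 0], [0, 0, 0.9], 0.4],
    [[0, 0, 0], [0, 0, 1], 0.4],
  ],
)

```text
time_s: 26.55
tool_pos: [574.4, -118.1, 99.7]
tool_rot: [[0.826, 0.563, -0.003], [0.563, -0.826, -0.003], [-0.004, 0.001, -1.0]]
ft_force: [-3.6, -2.6, 2.1]
gripper_width: 0.301
grasp_force: 6.8
```

Request:
apply_moves(
  deltas=[
    [[0, 0, 0], [0, 0, 0.1], 0.4],
    [[0, 0, 0], [0, 0, 0.2], 0.4],
    [[0, 0, 0], [0, 0, 0.3], 0.4],
    [[0, 0, 0], [0, 0, 0.4], 0.4],
    [[0, 0, 0], [0, 0, 0.5], 0.4],
    [[0, 0, 0], [0, 0, 0.6], 0.4],
    [[0, 0, 0], [0, 0, 0.7], 0.4],
    [[0, 0, 0], [0, 0, 0.8], 0.4],
    [[0, 0, 0], [0, 0, 0.9], 0.4],
    [[0, 0, 0], [0, 0, 1], 0.4],
  ],
)

```text
time_s: 27.8
tool_pos: [573.7, -117.9, 99.7]
tool_rot: [[0.997, 0.075, -0.004], [0.075, -0.997, -0.002], [-0.004, 0.002, -1.0]]
ft_force: [-4.9, -3.0, 2.3]
gripper_width: 0.299
grasp_force: 7.0
```

Request:
apply_moves(
  deltas=[
    [[0, 0, 0], [0, 0, 0.1], 0.4],
    [[0, 0, 0], [0, 0, 0.2], 0.4],
    [[0, 0, 0], [0, 0, 0.3], 0.4],
    [[0, 0, 0], [0, 0, 0.4], 0.4],
    [[0, 0, 0], [0, 0, 0.5], 0.4],
    [[0, 0, 0], [0, 0, 0.6], 0.4],
    [[0, 0, 0], [0, 0, 0.7], 0.4],
    [[0, 0, 0], [0, 0, 0.8], 0.4],
    [[0, 0, 0], [0, 0, 0.9], 0.4],
    [[0, 0, 0], [0, 0, 1], 0.4],
  ],
)

```text
time_s: 29.05
tool_pos: [573.2, -117.2, 99.7]
tool_rot: [[0.901, -0.434, -0.005], [-0.434, -0.901, -0.001], [-0.004, 0.003, -1.0]]
ft_force: [-4.6, -1.1, 3.6]
gripper_width: 0.3
grasp_force: 7.2
```

```bash
python3 -c "
from h import *
st()"
```

```text
t 29.05 p [ 573.2 -117.2   99.7] phi -115.7 q [-0.32  0.38  1.66 -0.    1.1   1.7 ] w 28.2 F [-4.6 -1.1  3.6] M [-0.16  1.05  0.27] z [-0.005 -0.001 -1.   ]
```

Request:
apply_moves(
  deltas=[
    [[0, 0, 0], [0, 0, 0.07], 0.4],
    [[0, 0, 0], [0, 0, 0.14], 0.4],
    [[0, 0, 0], [0, 0, 0.21], 0.4],
    [[0, 0, 0], [0, 0, 0.28], 0.4],
    [[0, 0, 0], [0, 0, 0.35], 0.4],
    [[0, 0, 0], [0, 0, 0.42], 0.4],
    [[0, 0, 0], [0, 0, 0.49], 0.4],
    [[0, 0, 0], [0, 0, 0.56], 0.4],
    [[0, 0, 0], [0, 0, 0.6], 0.4],
    [[0, 0, 0], [0, 0, 0.6], 0.4],
  ],
)

```text
time_s: 30.3
tool_pos: [573.1, -116.8, 99.7]
tool_rot: [[0.724, -0.69, -0.005], [-0.69, -0.724, -0.0], [-0.004, 0.004, -1.0]]
ft_force: [-5.4, -0.6, 4.1]
gripper_width: 0.302
grasp_force: 6.3
```

```bash
python3 -c "
from h import *
st()"
```

```text
t 30.3 p [ 573.1 -116.8   99.7] phi -133.6 q [-0.32  0.38  1.66 -0.    1.1   2.01] w 28.3 F [-5.4 -0.6  4.1] M [0.01 1.08 0.24] z [-0.005 -0.    -1.   ]
```

Still only spring load, with no stop yet. I'll go on in small increments.

Request:
apply_moves(
  deltas=[
    [[0, 0, 0], [0, 0, 0.02], 0.4],
    [[0, 0, 0], [0, 0, 0.04], 0.4],
    [[0, 0, 0], [0, 0, 0.06], 0.4],
    [[0, 0, 0], [0, 0, 0.08], 0.4],
    [[0, 0, 0], [0, 0, 0.1], 0.4],
    [[0, 0, 0], [0, 0, 0.12], 0.4],
    [[0, 0, 0], [0, 0, 0.14], 0.4],
    [[0, 0, 0], [0, 0, 0.15], 0.4],
    [[0, 0, 0], [0, 0, 0.15], 0.4],
    [[0, 0, 0], [0, 0, 0.15], 0.4],
  ],
)

```text
time_s: 31.55
tool_pos: [573.1, -116.7, 99.7]
tool_rot: [[0.668, -0.744, -0.005], [-0.744, -0.668, -0.0], [-0.003, 0.004, -1.0]]
ft_force: [-5.5, -0.0, 4.0]
gripper_width: 0.302
grasp_force: 16.4
```

```bash
python3 -c "
from h import *
st()"
```

```text
t 31.55 p [ 573.1 -116.7   99.7] phi -138.1 q [-0.32  0.38  1.66 -0.    1.1   2.09] w 28.4 F [-5.5 -0.   4. ] M [0.1  0.98 0.6 ] z [-0.005 -0.    -1.   ]
```

Grip load jumped from 6 to 16 N and the twist from 0.24 to 0.6 N m, which means it's at the stop. I'll press about 1° more, back off and lift, then look.

Request:
apply_moves(
  deltas=[
    [[0, 0, 0], [0, 0, 0.02], 0.4],
    [[0, 0, 0], [0, 0, 0.04], 0.4],
    [[0, 0, 0], [0, 0, 0.04], 0.4],
    [[0, 0, 0], [0, 0, 0], 0.4],
    [[0, 0, 0], [0, 0, -0.1], 0.4],
    [[0, 0, 0], [0, 0, -0.2], 0.4],
    [[0, 0, 0], [0, 0, -0.35], 0.4],
    [[0, 0, 0], [0, 0, -0.5], 0.4],
    [[0, 0, 0], [0, 0, -0.7], 0.4],
    [[0, 0, 0], [0, 0, -0.7], 0.4],
  ],
)

```text
time_s: 32.8
tool_pos: [576.0, -116.9, 99.7]
tool_rot: [[0.889, -0.458, 0.001], [-0.458, -0.889, -0.0], [0.0, -0.0, -1.0]]
ft_force: [0.6, -0.6, -0.4]
gripper_width: 0.299
grasp_force: 0.0
```

Request:
apply_moves(
  deltas=[
    [[0, 0, -0.03], [0, 0, 0], 0.4],
    [[0, 0, -0.06], [0, 0, 0], 0.4],
    [[0, 0, -0.1], [0, 0, 0], 0.4],
    [[0, 0, -0.15], [0, 0, 0], 0.4],
    [[0, 0, -0.2], [0, 0, 0], 0.4],
    [[0, 0, -0.25], [0, 0, 0], 0.4],
    [[0, 0, -0.3], [0, 0, 0], 0.4],
    [[0, 0, -0.35], [0, 0, 0], 0.4],
    [[0, 0, -0.4], [0, 0, 0], 0.4],
    [[0, 0, -0.4], [0, 0, 0], 0.4],
  ],
)

```text
time_s: 34.05
tool_pos: [576.6, -117.1, 221.0]
tool_rot: [[0.889, -0.457, 0.003], [-0.457, -0.889, -0.001], [0.003, -0.001, -1.0]]
ft_force: [0.1, -0.1, 0.2]
gripper_width: 0.298
grasp_force: 0.0
```

```bash
python3 -c "
from h import *
st()
b=grab_frame('scene');t=grab_frame('top')
print([(a,c.round(1),ray('scene',c,99).round(),ray('scene',c,70).round()) for a,c in blobs(b,195,200,315,290,(95,80,30),(130,255,255))[1]])
cv2.imwrite('pics/g.png',np.hstack([cv2.resize(b[190:290,205:305],None,fx=4,fy=4,interpolation=2),cv2.resize(t[100:200,250:350],None,fx=4,fy=4,interpolation=2)])[...,::-1])"
```

```text
t 34.05 p [ 576.6 -117.1  221. ] phi -117.2 q [-0.32  0.29  1.48  0.    1.37  1.73] w 28.1 F [ 0.1 -0.1  0.2] M [-0.   0.1 -0. ] z [ 0.003 -0.001 -1.   ]
[(np.int32(79), array([245.3, 219.9]), array([ 539., -114.,   99.]), array([511., -88.,  70.])), (np.int32(14), array([234.5, 223.5]), array([ 531., -142.,   99.]), array([ 503., -117.,   70.]))]
```

View pics/g.png

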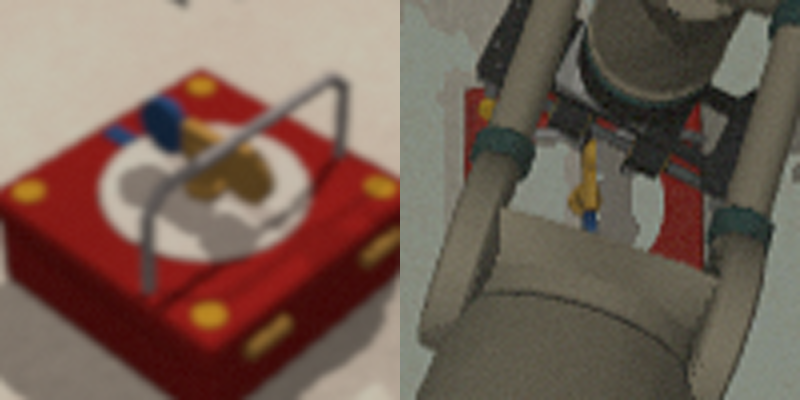

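The blue wing faces the mark (scene crop: wing at (162,125), mark at (122,133)). I'll swing clear for an unobstructed top check.

Request:
apply_moves(
  deltas=[
    [[-0.04, -0.08, 0], [0, 0, 0], 0.4],
    [[-0.08, -0.16, 0], [0, 0, 0], 0.4],
    [[-0.12, -0.24, 0], [0, 0, 0], 0.4],
    [[-0.16, -0.32, 0], [0, 0, 0], 0.4],
    [[-0.2, -0.4, 0], [0, 0, 0], 0.4],
    [[-0.24, -0.48, 0], [0, 0, 0], 0.4],
    [[-0.28, -0.56, 0], [0, 0, 0], 0.4],
    [[-0.32, -0.64, 0], [0, 0, 0], 0.4],
    [[-0.36, -0.72, 0], [0, 0, 0], 0.4],
    [[-0.36, -0.72, 0], [0, 0, 0], 0.4],
  ],
)

```text
time_s: 35.4
tool_pos: [577.9, 126.0, 218.5]
tool_rot: [[0.89, -0.455, -0.002], [-0.455, -0.89, 0.0], [-0.002, 0.001, -1.0]]
ft_force: [0.5, -0.4, 0.4]
gripper_width: 0.299
grasp_force: 0.0
```

```bash
python3 -c "
from h import *
st()
t=grab_frame('top')
for r in((95,80,30),(130,255,255)),((12,120,60),(32,255,255)):
  for a,c in blobs(t,250,105,345,200,*r)[1]: print(a,c.round(1),ray('top',c,70).round(),ray('top',c,112).round())
cv2.imwrite('pics/i.png',cv2.resize(t[100:200,250:350],None,fx=5,fy=5,interpolation=2)[...,::-1])"
```

```text
t 35.4 p [577.9 126.  218.5] phi -117.1 q [0.1  0.3  1.47 0.   1.37 2.14] w 28.1 F [ 0.5 -0.4  0.4] M [ 0.05  0.14 -0.  ] z [-0.002  0.    -1.   ]
33 [297. 158.] [ 550. -121.   70.] [ 540. -117.  112.]
20 [296.  173.2] [ 502. -118.   70.] [ 495. -113.  112.]
26 [271.9 126.6] [649. -43.  70.] [636. -41. 112.]
26 [319.3 127. ] [ 649. -191.   70.] [ 636. -184.  112.]
17 [297.1 137.6] [ 614. -122.   70.] [ 603. -117.  112.]
48 [296.2 147.8] [ 582. -119.   70.] [ 572. -114.  112.]
28 [271.8 173.4] [501. -43.  70.] [493. -42. 112.]
27 [319.9 173.5] [ 502. -191.   70.] [ 494. -184.  112.]
22 [295.5 180.5] [ 479. -116.   70.] [ 473. -112.  112.]
```

View pics/i.png

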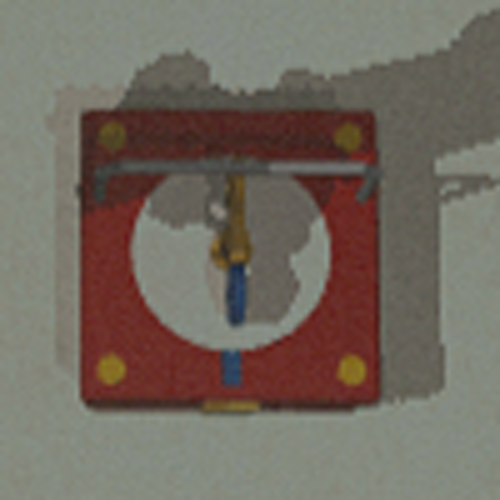

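The top view shows the blue wing (235,293) in line with the mark (232,367), at y = -117 like the axis. The arm is clear and the bystanders haven't been touched.

```bash
python3 -c "
from plant import *
print(close_job())"
```

```text
the job is handed in; nothing more can be done
None
```

The key is wound clockwise to its stop in two partial turns, with the blue wing in line with the blue mark and the arm clear of everything; the job was handed in at about 35 s and no verdict was returned.

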